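# Set the speaker test level on a dual knob, then switch the output on

### The job

Turn up the small black pointer knob in the middle of the dual control until it points at the red marker on the scale, without shifting the metal ring beneath it or the marker. Only then push the orange-tipped output lever fully over towards the green lamp. Leave the other things on the bench where they are.

Things in the scene. Friction and masses are not known exactly. Their poses are not given: they have to be found in the camera images.
- dial_box: blue control box, 140 x 140 x 50 mm high, screwed to the bench. Origin: centre of its underside, on the dial's vertical axis; z up, x to the box's far side seen from the robot (turned by its yaw). On top: a fixed black scale plate (radius 60 mm, up to 54 mm above the bench, white ticks), a red marker, the outer tone ring, and the inner level knob
- level (a joint): inner knob: black pointer wing 10 mm thick, 78 to 102 mm above the bench, nose 38 mm from the dial's axis, tail 12 mm, core radius 14 mm, white line along the nose; 10 mm of air between wing and ring. Rad: 0 = nose along the box's +x, grows clockwise from above, stops at -1.7 and 1.7; starts low (anticlockwise). Light friction (0.04 N m), stays where left
- level_nose (a point): the outer end of the knob's nose, 38 mm from the axis and 90 mm above the bench; its x axis points outward along the nose
- marker (a joint): the red marker clip on the scale plate; rad, on the level knob's scale (0 along the box's +x, clockwise positive): the knob points at the marker when both values are equal. It slides round against light friction (0.05 N m) if pushed; it is to stay
- marker_mid (a point): the middle of the red marker clip (20 mm radially, 10 mm wide, 8 mm tall, up to 63 mm above the bench), 57 mm from the dial's axis; its x axis points outward from the dial's axis
- tone_ring (a joint): outer ring, knurled metal, radius 32 mm, 54 to 68 mm above the bench, with a yellow tab 8 mm wide that reaches 44 mm from the axis (up to 65 mm above the bench). Rad, clockwise positive, 0 when the tab points along the box's +x. It turns against light friction (0.05 N m) if touched; it is to stay. Nothing couples it to the inner knob
- ring_tab (a point): a point on the ring's yellow tab, 40 mm from the dial's axis, 60 mm above the bench
- switch_box: grey switch box, 110 x 90 x 40 mm high, screwed to the bench. Origin: centre of its underside; x to its far side seen from the robot (turned by its yaw), where a round green lamp (16 mm) is. On its middle a black block 70 x 50 mm, up to 65 mm above the bench, carries the lever, hinged along the box's y, 62 mm above the origin, in a steel drum of radius 13 mm
- output (a joint): output toggle lever: a 10 mm steel rod with an orange ball of 26 mm diameter centred 55 mm from the hinge. Rad: 0 = off, leaning 0.5 rad towards the box's -x (the robot's side); 1.0 = on, leaning 0.5 rad towards +x (the green lamp). Light friction (0.06 N m), stays where left, stops at both ends
- output_tip (a point): centre of the lever's orange ball, 110 mm above the bench at either end of its swing
- screwdriver: loose screwdriver with a red handle, 180 mm long, handle 26 mm thick, lying; origin: middle of its length, on the table. Bystander
- phone: loose grey-green phone, 72 x 150 x 9 mm, lying flat; origin: centre of its underside. Bystander
- driver: loose dark metal loudspeaker driver, 84 mm across, 45 mm high; origin: centre of its underside. Bystander
- spool: loose orange spool, 50 mm across, 40 mm high, standing; origin: centre of its underside. Bystander
- paint_jar: loose red jar with a white cap, 64 mm across, 75 mm high; origin: centre of its underside. Bystander
- mug: loose blue mug, 80 mm across, 90 mm high; origin: centre of its underside. Bystander

How it is judged:
By the outcome, as a careful person would: the job done as asked, in the order asked, and still so for the second after the job is handed in, with the robot touching nothing.
It also fails if it takes over 51 s, if anything falls off the work surface, if the arm or the gripper's body presses on something with over 40 N, if the wrist force passes 120 N, or if a joint passes its speed limit or range.

### The arm

A 6-joint arm with a two-finger parallel gripper is mounted at the origin on the work surface. World frame = base frame: x ahead of the robot, y to its left, z up, the work surface at z = 0. Lengths are in m, angles in degrees, forces in N, time in s.
With the tool pointing down it reaches from about 0.35 to 0.925 m from the base axis. Payload 6.4 kg.
Tool frame: the origin (TCP) lies between the finger pads; the fingertips stand 11 mm ahead of it and the grasp point (between the pads) lies 8 mm behind it (ctrl.tip_reach is the distance from the TCP to the fingertips, in m); z points along the fingers, y is the line along which they close (so a half turn about z gives the same grasp; the last joint's range is limited). The gripper opens to 85 mm and grips with 20 to 120 N. Pads are 22 mm wide; open, the fingers measure 114 mm over their backs; the gripper's body (76 mm by 85 mm) begins 54 mm behind the grasp point. The pads swing forward as they close: fully open they stand 13 mm farther back than shut.
Start: joints at [-79.819, 14.043, 89.255, -0, 76.702, -9.975], TCP at [0.224, -0.61, 0.242] pointing down, gripper open.
Joint ranges: [-179.41, 179.41], [-58.25, 129.5], [7.25, 145.43], [-54.29, 234.29], [11.92, 165.04], [-157.13, 157.13]. Speed limits (degrees/s): [147.25, 147.25, 180, 180, 180, 180].

### API

Orientations are given as a 3x3 rotation matrix whose columns are the frame's x, y, z axes.
In Python, from cell import ctrl, vision gives the robot as it stands. The module is installed in compiled form; this text tells all that it offers.
- The arm moves only by the shell command python3 -m creep 'ROWS' [FORCE]. ROWS is JSON, a list of rows, each a list of 3 entries, a list of its own where there are three numbers: the finger opening in m, from 0 to 0.0854, then the shift along the world's x, y, z in m, then the turn about the world's z in rad. A call has 1 to 10 rows; each row shifts and turns the commanded pose from where the row before left it; what a row does not reach is not made up. A row lasts 1/8 s, in which the tool goes at most 62.5 mm and 10.7 degrees, less where a joint would pass 70% of its speed; a pose out of reach is approached as far as the arm can. A call is refused whole if a number of a shift passes 0.0625 or a number of a turn 0.188, either way. A call with a gripper value outside its range is refused whole. The fingers move at their own pace and stop on an object; FORCE is the grip in N (left out, the last holds). Time passes only in rows, so rows that do not move let the fingers close. It gives the time, the measured TCP pose, the force, the opening and the grip force at its end, in the units of the state.
- ctrl.get_obs(): the state, without advancing time (a new reading comes with each control period).
- vision.grab_frame(name): name is "scene" or "top" or "wrist"; returns the picture (480x640x3 uint8, red, green, blue); there is no depth.
- vision.camera_info(name): a dict with "fovy" (degrees; the focal length in pixels is half the picture's height over the tangent of half this angle, whatever the lens; pixels are square), "cx", "cy" (the principal point, pixels), "R" (3x3) and "t" (3): a world point X has camera coordinates R X + t; the wrist camera has in their place "mount" (4x4, takes a point from camera to tool coordinates, whose origin is the TCP and whose axes are the flange's). Camera axes: x right, y down, z forward; pixel columns grow to the right and rows downward; lengths in m; the calibration is good to about 2 mm. A picture is of the moment at which its call begins: read the wrist's pose just before it. camera_info takes no time and is no camera call.
- ctrl.hand_in(): hands the job in; it is judged then, once.
The state is a dict: "clock": time; "joint_pos": joint angles; "joint_velocities": joint speeds; "effort": joint torques, N m; "eef_pos": TCP position; "orientation": TCP orientation; "ft_force": force on the tool from outside, world axes, zero at the start; "ft_torque": the same for the moment, N m; "opening": opening from 0.0 (shut) to 1.0 (fully open); "grip_force": force on a finger pad.
Only numpy, scipy, OpenCV 4.12 (cv2) and the standard library are available. Lean on these libraries where they do the work, as an engineer would, in place of code of your own. Each camera call takes 0.05 s, during which the arm holds its last target. There are 200 camera calls.

## Working session

There is one attempt and no reset: what is moved stays moved. The work goes in short steps, Python scripts to look and compute and a shell command to move; the robot and the scene stay as the last step left them, time stands still between calls to the robot, and variables do not carry over. Pictures are saved under pics/ and viewed, at most 10 in all, crops included, and the job is handed in when it is done.

```bash
mkdir -p pics; python3 - <<'E'
from cell import ctrl, vision
import cv2,numpy as np
for n in("scene","top"):
    f=vision.grab_frame(n); cv2.imwrite(f"pics/{n}0.png",f[:,:,::-1]); print(n,{k:np.round(v,4).tolist() for k,v in vision.camera_info(n).items()})
print(vision.camera_info("wrist"))
o=ctrl.get_obs();print(o, ctrl.tip_reach)
E
```

```text
scene {'fovy': 56.0244, 'cx': 321.2536, 'cy': 243.7773, 'R': [[-0.7985, 0.6019, 0.0087], [0.4677, 0.6295, -0.6205], [-0.379, -0.4914, -0.7841]], 't': [0.45, -0.2362, 1.2555]}
top {'fovy': 55.5123, 'cx': 324.0196, 'cy': 232.5432, 'R': [[0.026, -0.9997, -0.0014], [-0.9935, -0.0257, -0.1113], [0.1112, 0.0043, -0.9938]], 't': [-0.0196, 0.5831, 1.2085]}
{'fovy': 70.8366826386202, 'cx': 317.6831999645349, 'cy': 244.1427760199733, 'mount': array([[-1.05709615e-03, -9.64637335e-01, -2.63578631e-01,
         6.63353865e-02],
       [ 9.99999124e-01, -8.09767185e-04, -1.04698763e-03,
        -3.99127275e-04],
       [ 7.96526030e-04, -2.63579506e-01,  9.64637346e-01,
        -1.31653150e-01],
       [ 0.00000000e+00,  0.00000000e+00,  0.00000000e+00,
         1.00000000e+00]])}
{'clock': 0.1, 'joint_pos': array([-7.98201284e+01,  1.40785207e+01,  8.93196723e+01,  1.40682059e-03,
        7.67018397e+01, -9.97420268e+00]), 'joint_velocities': array([-0.06839338, -0.05984323, -0.14718225,  0.02154092,  0.06065754,
       -0.08143309]), 'effort': array([ 6.84535407e-04, -4.30672359e+01, -3.27128506e+01, -1.60801274e-04,
        2.80698849e-03, -1.03827176e-05]), 'eef_pos': array([ 0.22388807, -0.60970003,  0.24129195]), 'orientation': array([[ 9.38771497e-01,  3.44540268e-01, -2.85049321e-04],
       [ 3.44540231e-01, -9.38769973e-01,  1.72263805e-03],
       [ 3.25922432e-04, -1.71537446e-03, -9.99998476e-01]]), 'ft_force': array([-0.66349292,  0.10458737, -1.09278028]), 'ft_torque': array([ 0.00770628, -0.03275108,  0.01716936]), 'grip_force': 0.0, 'opening': 0.9954819169189962} 0.011
```

View pics/top0.png

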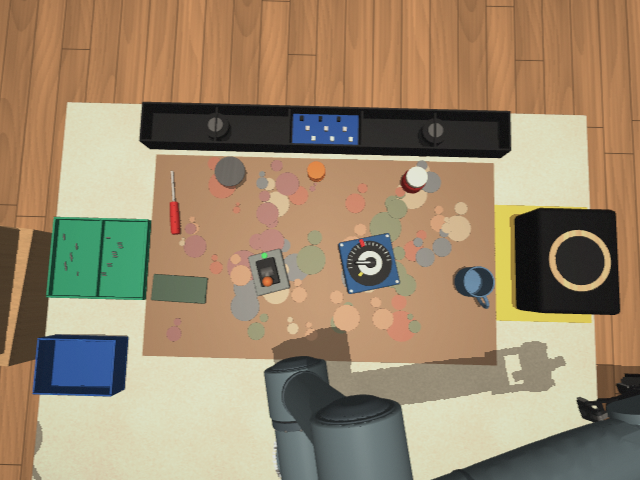

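View pics/scene0.png

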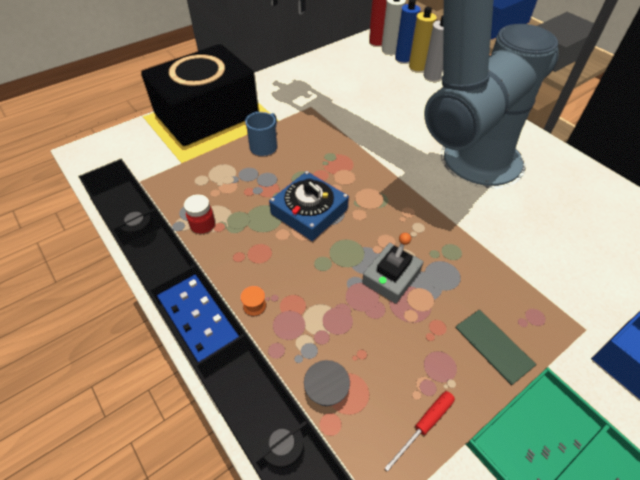

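The top view shows the dial box near (369,263) with its red marker at (362,243), and the switch box near (268,272). The lamp is at the top of the switch box and the orange ball at (267,281). I'll enlarge both.

```bash
python3 - <<'E'
import cv2,numpy as np
f=cv2.imread("pics/top0.png")
a=cv2.resize(f[228:300,333:405],(400,400)[:2],interpolation=cv2.INTER_CUBIC)
b=cv2.resize(f[238:310,233:305],(400,400),interpolation=cv2.INTER_CUBIC)
cv2.imwrite("pics/c0.png",np.hstack([a,b]))
E
```

```text
(no output)
```

View pics/c0.png

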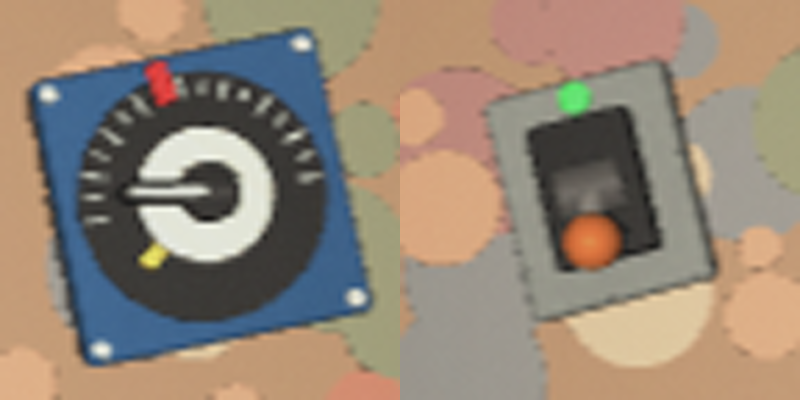

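The crop shows the dial box's screws at crop pixels (48,93), (301,43), (356,297) and (101,349). The knob nose points to image left at (125,192), the marker runs from (155,65) to (166,103), and the yellow tab is at (152,257). The switch box corners are (487,105), (665,60), (715,275) and (540,320), with the ball at (591,242) and the lamp at (574,97).

```bash
cat > h.py <<'E'
import numpy as np
from cell import vision,ctrl
def ray(name,uv,z,pose=None):
    c=vision.camera_info(name); f=240/np.tan(np.radians(c["fovy"]/2))
    if pose is None: R,t=np.array(c["R"]),np.array(c["t"]); C=-R.T@t; A=R.T
    else:
        p,o=pose; M=c["mount"]; A=o@M[:3,:3]; C=p+o@M[:3,3]
    d=A@np.array([(uv[0]-c["cx"])/f,(uv[1]-c["cy"])/f,1]); return C+d*(z-C[2])/d[2]
def proj(name,X,pose):
    c=vision.camera_info(name); f=240/np.tan(np.radians(c["fovy"]/2))
    p,o=pose; M=c["mount"]; Xc=M[:3,:3].T@(o.T@(np.array(X)-p)-M[:3,3]); return f*Xc[:2]/Xc[2]+[c["cx"],c["cy"]]
E
python3 - <<'E'
from h import *
np.set_printoptions(precision=4,suppress=True)
P=lambda u,v,z,ox,oy: ray("top",((u+.5)*.18-.5+ox,(v+.5)*.18-.5+oy),z)
D=lambda u,v,z:P(u,v,z,333,228)
S=lambda u,v,z:P(u-400,v,z,233,238)
sc=np.array([D(*q,.05) for q in[(48,93),(301,43),(356,297),(101,349)]])
c=sc.mean(0); x=(sc[0]+sc[1]-sc[2]-sc[3])[:2]; yaw=np.arctan2(x[1],x[0]); print("dial",c,np.degrees(yaw),np.linalg.norm(sc-np.roll(sc,1,0),axis=1))
for n,q in dict(m1=(155,65,.06),m2=(166,103,.06),mm=(160,84,.063),nose=(125,192,.102),core=(208,191,.102),tab=(152,257,.065)).items():
    X=D(*q); d=(X-c)[:2]; print(n,X,np.hypot(*d),"level",yaw-np.arctan2(d[1],d[0]))
sb=np.array([S(*q,.04) for q in[(487,105),(665,60),(715,275),(540,320)]])
c=sb.mean(0); x=(sb[0]+sb[1]-sb[2]-sb[3])[:2]; print("sw",c,np.degrees(np.arctan2(x[1],x[0])),np.linalg.norm(sb-np.roll(sb,1,0),axis=1))
print("ball",S(591,242,.11),"lamp",S(574,97,.042))
E
```

```text
dial [ 0.5039 -0.1259  0.05  ] 12.860640394836935 [0.1248 0.1245 0.1243 0.1243]
m1 [ 0.5648 -0.1018  0.06  ] 0.06549868303495851 level -0.152394677888644
m2 [ 0.5467 -0.1074  0.06  ] 0.046663297937497884 level -0.18420245426258272
mm [ 0.5555 -0.1041  0.063 ] 0.055989452819729044 level -0.17538022407337714
nose [ 0.5017 -0.0859  0.102 ] 0.040123984408088315 level -1.3999645567592796
core [ 0.5032 -0.1239  0.102 ] 0.002125165430511508 level -1.6834678876006364
tab [ 0.4732 -0.1016  0.065 ] 0.03916053718222314 level -2.2464526942178953
sw [0.4732 0.1405 0.04  ] 15.734566760751642 [0.1067 0.0887 0.1066 0.0865]
ball [0.4477 0.1358 0.11  ] lamp [0.5173 0.1554 0.042 ]
```

The dial is at (0.504, -0.126) with yaw 12.9°. The level knob is at about -1.4 and the marker at about -0.17. The screw spacing and radii agree with the sizes given. I'll move above the dial with the tool x axis along the nose and look from there.

```bash
python3 -m creep '[[0.04,[0.028,0.0484,-0.002],0.127],[0.04,[0.028,0.0484,-0.002],0.127],[0.04,[0.028,0.0484,-0.002],0.127],[0.04,[0.028,0.0484,-0.002],0.127],[0.04,[0.028,0.0484,-0.002],0.127],[0.04,[0.028,0.0484,-0.002],0.127],[0.04,[0.028,0.0484,-0.002],0.127],[0.04,[0.028,0.0484,-0.002],0.127],[0.04,[0.028,0.0484,-0.002],0.127],[0.04,[0.028,0.0484,-0.002],0.127]]' 40
python3 -m creep '[[0.04,[0,0,0],0],[0.04,[0,0,0],0]]'
cat > look.py <<'E'
import sys,cv2,pickle
from h import *
o=ctrl.get_obs(); f=vision.grab_frame("wrist"); n=sys.argv[1]
cv2.imwrite(f"pics/{n}.png",f[:,:,::-1]); pickle.dump((o["eef_pos"],o["orientation"]),open(n+".pkl","wb"))
print(o["clock"],o["eef_pos"],np.degrees(np.arctan2(o["orientation"][1,0],o["orientation"][0,0])),o["opening"],o["ft_force"])
E
python3 look.py w1
```

```text
clock: 1.35
eef_pos: [0.5045, -0.1244, 0.222]
orientation: [[-0.055, 0.998, -0.0], [0.998, 0.055, 0.0], [0.0, -0.0, -1.0]]
ft_force: [0.1, -0.4, 0.2]
opening: 0.47
grip_force: 0.0
clock: 1.6
eef_pos: [0.5037, -0.1263, 0.2219]
orientation: [[-0.051, 0.999, -0.001], [0.999, 0.051, -0.0], [0.0, -0.001, -1.0]]
ft_force: [-0.7, 0.0, -0.8]
opening: 0.467
grip_force: 0.0
1.6 [ 0.50368174 -0.12626125  0.22193591] 92.91535649659757 0.467489896024236 [-0.73764476  0.02174285 -0.77261741]
```

View pics/w1.png

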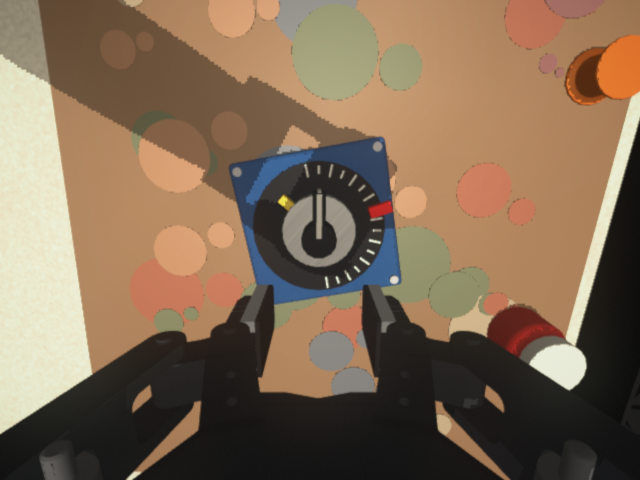

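The wrist view shows the knob's white line from (319,238) to (319,192), with the nose pointing straight up in the image. The marker runs from (369,213) to (392,208). The visible screws are at (236,172), (377,146) and (394,281).

```bash
python3 - <<'E'
from h import *; import pickle
p=pickle.load(open("w1.pkl","rb")); W=lambda u,v,z: ray("wrist",(u,v),z,p)
a,b,d=W(236,172,.05),W(377,146,.05),W(394,281,.05)
c=(a+d)/2; x=(b-d)[:2]; yaw=np.arctan2(x[1],x[0]); y=(a-b)[:2]
print("c",c,np.degrees(yaw),np.degrees(np.arctan2(y[1],y[0]))-90,np.linalg.norm(a-b),np.linalg.norm(b-d))
for n,q in dict(m1=(369,213,.06),m2=(392,208,.06),mm=(380.5,210.5,.063),nose=(319,190,.102),l2=(319,237,.102),tab=(286,202,.065)).items():
    X=W(*q); e=(X-c)[:2]; print(n,X,np.hypot(*e),"level",yaw-np.arctan2(e[1],e[0]))
E
```

```text
c [ 0.50362199 -0.12736249  0.05      ] 102.89734119229993 -257.02017776096375 0.12517768952230007 0.12640899122025478
m1 [ 0.54724708 -0.10867133  0.06      ] 0.04746058585143369 level 1.3911083345666604
m2 [ 0.56695473 -0.10324986  0.06      ] 0.06776764609241039 level 1.432113194304825
mm [ 0.55654053 -0.10548202  0.063     ] 0.05726365664172645 level 1.4038292308312352
nose [ 0.50204061 -0.08636357  0.102     ] 0.041029401250697935 level 0.18654874624253548
l2 [ 0.50386249 -0.12216037  0.102     ] 0.005207670455807375 level 0.2712979699995006
tab [ 0.47456116 -0.10190722  0.065     ] 0.03863292298577793 level -0.6263385921964586
```

```bash
python3 -m creep '[[0.04,[-0.0005,0.013,-0.05],0],[0.04,[-0.0005,0.013,-0.05],0],[0.04,[0,0,-0.025],0],[0.04,[0,0,0],0],[0.0,[0,0,0],0],[0.0,[0,0,0],0],[0.0,[0,0,0],0],[0.0,[0,0,0],0]]' 25
python3 -c "
import numpy as np
t=np.radians(92.9-np.linspace(0,70.4,11)); print(np.round(np.diff(27*np.c_[np.cos(t),np.sin(t)],axis=0),2).tolist(), np.radians(7.04))"
```

```text
clock: 2.65
eef_pos: [0.5034, -0.1012, 0.0992]
orientation: [[-0.051, 0.999, 0.001], [0.999, 0.051, -0.002], [-0.002, 0.001, -1.0]]
ft_force: [-4.7, -1.9, 6.0]
opening: 0.111
grip_force: 25.0
[[3.32, -0.04], [3.29, -0.44], [3.21, -0.84], [3.08, -1.23], [2.91, -1.6], [2.69, -1.94], [2.43, -2.26], [2.14, -2.54], [1.81, -2.78], [1.45, -2.98]] 0.1228711793404008
```

```bash
python3 -m creep '[[0,[0.0033,0,0],-0.123],[0,[0.0033,-0.0004,0],-0.123],[0,[0.0032,-0.0008,0],-0.123],[0,[0.0031,-0.0012,0],-0.123],[0,[0.0029,-0.0016,0],-0.123],[0,[0.0027,-0.0019,0],-0.123],[0,[0.0024,-0.0023,0],-0.123],[0,[0.0021,-0.0025,0],-0.123],[0,[0.0018,-0.0028,0],-0.123],[0,[0.0014,-0.003,0],-0.123]]'
python3 -m creep '[[0,[0,0,0],0],[0,[0,0,0],0],[0.03,[0,0,0],0],[0.03,[0,0,0],0],[0.03,[0,0,0.05],0],[0.03,[0,0,0.05],0],[0.03,[-0.02,-0.01,0],0],[0.03,[0,0,0],0],[0.03,[0,0,0],0]]'; python3 look.py w2
python3 - <<'E'
import cv2
f=cv2.imread("pics/w2.png")[110:330,200:460]; cv2.imwrite("pics/w2c.png",cv2.resize(f,None,fx=3,fy=2.7,interpolation=cv2.INTER_CUBIC) if 0 else cv2.resize(f,(709,600),interpolation=cv2.INTER_CUBIC))
E
```

```text
clock: 3.9
eef_pos: [0.5281, -0.1171, 0.099]
orientation: [[0.926, 0.378, -0.004], [0.378, -0.926, -0.0], [-0.004, -0.001, -1.0]]
ft_force: [-11.4, 0.1, 10.6]
opening: 0.108
grip_force: 25.5
clock: 5.03
eef_pos: [0.5092, -0.1264, 0.1967]
orientation: [[0.924, 0.382, -0.001], [0.382, -0.924, 0.001], [-0.0, -0.001, -1.0]]
ft_force: [-0.3, 1.0, -0.2]
opening: 0.348
grip_force: 0.0
5.025 [ 0.50919277 -0.12643142  0.19671455] 22.440688504822955 0.3481377159043471 [-0.34284418  0.95104583 -0.17565616]
```

View pics/w2c.png

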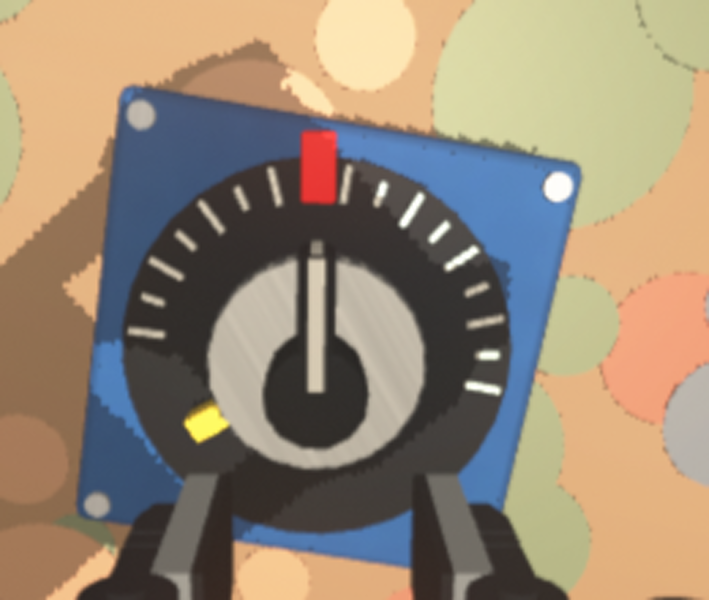

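The knob's white line runs from (316,390) to (316,258) in the crop. The marker is centred at (319,168) with vertical edges, and the yellow tab is at (207,422). I'll compute the error and check that the tab and marker haven't moved.

```bash
python3 - <<'E'
from h import *; import pickle
p=pickle.load(open("w2.pkl","rb")); s=260/709
W=lambda u,v,z: ray("wrist",((u+.5)*s-.5+200,(v+.5)*220/600-.5+110),z,p)
a,b,d=W(141,114,.05),W(558,187,.05),W(97,505,.05)
c=(b+d)/2; ang=lambda v: np.degrees(np.arctan2(v[1],v[0]))
print("c",c,"yaw",ang(a-d),np.linalg.norm(a-b),np.linalg.norm(a-d))
print("line dir",ang(W(316,258,.102)-W(316,390,.102)),"nose from c",ang(W(316,245,.102)-c), "wing edges", ang((W(297,260,.102)+W(336,260,.102))/2-c))
print("marker",ang(W(319,167,.063)-c),"edges dir",ang(W(319,132,.063)-W(319,203,.063)))
t=W(207,422,.065); print("tab",t, "old [.4746 -.1019]; marker",W(319,167,.063),"old .5565 -.1055")
E
```

```text
c [ 0.50319767 -0.12625957  0.05      ] yaw 12.810912803475315 0.1248004996890214 0.12507392913761603
line dir 22.285316368609976 nose from c 21.979763544602797 wing edges 21.759801322162666
marker 21.525284444082853 edges dir 22.33459115541436
tab [ 0.47448737 -0.10241596  0.065     ] old [.4746 -.1019]; marker [ 0.55688476 -0.10508429  0.063     ] old .5565 -.1055
```

Everything agrees within about 0.5°, and neither the ring tab nor the marker has moved. Next I'll go behind the lever with the fingers shut.

```bash
python3 -m creep '[[0,[-0.0196,0.0498,0],-0.0234],[0,[-0.0196,0.0498,0],-0.0234],[0,[-0.0196,0.0498,0],-0.0234],[0,[-0.0196,0.0498,0],-0.0234],[0,[-0.0196,0.0498,0],-0.0234],[0,[0,0,0],0],[0,[0,0,0],0]]'; python3 look.py w3
```

```text
clock: 5.95
eef_pos: [0.4114, 0.1224, 0.1971]
orientation: [[0.962, 0.272, -0.0], [0.272, -0.962, -0.0], [-0.0, 0.0, -1.0]]
ft_force: [0.3, -0.4, 0.7]
opening: 0.001
grip_force: 0.0
5.95 [0.41137635 0.12236347 0.19706451] 15.794562961432476 0.001126789368520088 [ 0.2672965  -0.3807598   0.69786115]
```

View pics/w3.png

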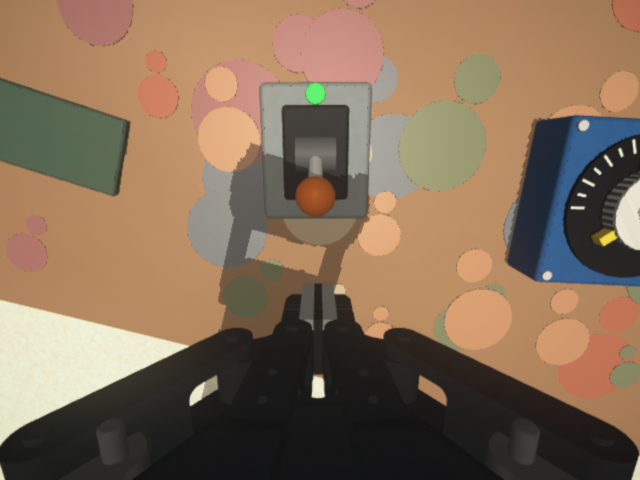

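The view shows the ball at (315,196), the lamp at (316,93) and the shut fingers at column 318, so they line up. I'll descend and push.

```bash
python3 -m creep '[[0,[0,0,-0.043],0],[0,[0,0,-0.043],0],[0,[0,0,0],0],[0,[0.0096,0.0027,0],0],[0,[0.0096,0.0027,0],0],[0,[0.0096,0.0027,0],0],[0,[0.0096,0.0027,0],0],[0,[0.0096,0.0027,0],0],[0,[0.0096,0.0027,0],0]]'
python3 -m creep '[[0,[0.003,0.0008,0],0],[0,[0.002,0.0006,0],0],[0,[0,0,0],0]]'
python3 -m creep '[[0,[0.002,0.0006,0],0],[0,[0,0,0],0]]'
```

```text
clock: 7.12
eef_pos: [0.4695, 0.1388, 0.1113]
orientation: [[0.962, 0.272, 0.0], [0.272, -0.962, 0.0], [0.0, -0.0, -1.0]]
ft_force: [-2.4, -0.5, -0.3]
opening: -0.004
grip_force: 0.7
clock: 7.5
eef_pos: [0.4737, 0.1399, 0.1111]
orientation: [[0.963, 0.271, -0.0], [0.271, -0.963, 0.0], [-0.0, -0.0, -1.0]]
ft_force: [-0.0, -0.2, -0.9]
opening: -0.001
grip_force: 0.3
clock: 7.75
eef_pos: [0.4757, 0.1405, 0.1112]
orientation: [[0.962, 0.271, -0.0], [0.271, -0.962, -0.0], [-0.0, -0.0, -1.0]]
ft_force: [0.2, -0.2, -1.2]
opening: 0.005
grip_force: 0.6
```

No stop contact yet, so I'll continue in small steps until a force shows.

```bash
for i in 1 2 3 4; do python3 -m creep '[[0,[0.0015,0.0004,0],0],[0,[0,0,0],0]]' | grep -E "eef|ft"; done
```

```text
eef_pos: [0.4769, 0.1409, 0.1111]
ft_force: [-3.0, -0.9, -0.7]
eef_pos: [0.4772, 0.1409, 0.1109]
ft_force: [-8.6, -2.1, 4.3]
eef_pos: [0.4774, 0.1411, 0.1108]
ft_force: [-14.2, -5.0, 9.2]
eef_pos: [0.4776, 0.1411, 0.1108]
ft_force: [-19.9, -7.4, 14.5]
```

The force climbs at about s = +4 mm, which is the stop. I'll back off, rise clear and check.

```bash
python3 -m creep '[[0,[-0.0192,-0.0054,0],0],[0,[-0.0192,-0.0054,0],0],[0,[-0.0192,-0.0054,0.03],0],[0,[-0.01,0,0.06],0],[0,[0,0,0.06],0],[0,[0.0,-0.03,0],0],[0,[0,-0.03,0],0],[0,[0,0,0],0],[0,[0,0,0],0]]'; python3 look.py w4
```

```text
clock: 9.88
eef_pos: [0.4145, 0.0662, 0.2616]
orientation: [[0.963, 0.271, 0.001], [0.271, -0.963, 0.0], [0.001, -0.0, -1.0]]
ft_force: [-0.0, 0.2, 0.1]
opening: -0.002
grip_force: 0.0
9.875 [0.41451757 0.06623609 0.26156743] 15.73819980581772 -0.0015881934000392852 [-0.01742803  0.20481896  0.07515716]
```

View pics/w4.png

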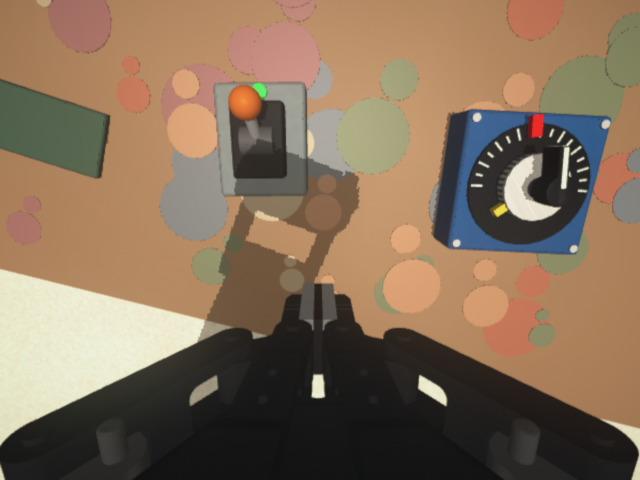

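The lever now leans to the lamp side, with the ball at (245,102) and the lamp at (260,91). The knob line runs from (565,188) to (567,148), the marker is at (537,126) and the tab at (501,210). I'll check these numerically.

```bash
python3 - <<'E'
from h import *; import pickle
p=pickle.load(open("w4.pkl","rb")); q=pickle.load(open("w3.pkl","rb"))
b1=ray("wrist",(245,102),.11,p); b0=ray("wrist",(315.5,196),.11,q); print(b0,b1,np.linalg.norm(b1-b0),"expect .0527")
l=ray("wrist",(567,148),.102,p)-ray("wrist",(565,188),.102,p); print("knob dir",np.degrees(np.arctan2(l[1],l[0])))
print("marker",ray("wrist",(537,126),.063,p),"tab",ray("wrist",(501,210),.065,p))
E
```

```text
[0.44814435 0.13482059 0.11      ] [0.49920343 0.1496397  0.11      ] 0.05316611761102415 expect .0527
knob dir 23.749676251973032
marker [ 0.55553149 -0.10430777  0.063     ] tab [ 0.47406595 -0.10304591  0.065     ]
```

```bash
python3 -c "
from cell import ctrl; print(ctrl.hand_in())"
```

```text
the job is handed in; nothing more can be done
None
```

The level knob now points at the red marker to within about 0.5° by the close-up wrist picture, the output lever was then pushed to its stop at the green lamp, the ring, marker and other things were left alone, and the job was handed in at about 10 s.

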